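# Index the drilling sled into its notches

### The job

On the bench jig, push the wooden sled with the fingertip from its rear end (the one farther from the blank) along the two rails, towards the notches, until it drops into them and lies flat on the rails, then stop pushing and leave it there with its pen blank still in its groove. Push gently: the sled must not be rammed, lifted or tipped, the blank stays in the sled, and the tools and parts lying around are left alone.

Things in the scene. Friction and masses are not known exactly. Their poses are not given: they have to be found in the camera images.
- jig: Fixed wooden jig, 340 x 156 mm. Origin: centre of its underside, on the table; x = direction in which the sled is to be pushed, along the rails; y across; z up. Base board 12 mm thick; two rails 330 mm long, 28 to 62 mm either side of the centre line, tops 40 mm above the table, the gap between them open down to the base board. Outer fences: inner faces 124 mm apart, tops 54 mm up.
- notch (a point): Midpoint between the two front notches, on the jig's centre line, level with the rail tops, 45 mm ahead of home. All notches are 24 mm long (along x) and 9 mm deep: the two front ones in the inner halves of the rails here, the two rear ones in the outer halves of the rails 90 mm behind.
- home (a point): Where the sled's origin is when the sled is seated: on the jig's centre line, level with the rail tops (40 mm above the table), at x = 70 mm in the jig's frame. Axes as the jig's. There the sled has up to 4 mm of play to and fro, and the notch end walls stop it.
- sled: Loose dark wooden sled, about 0.55 kg, a block 130 (x) x 120 (y) x 26 mm on four steel feet 16 mm long, 7 mm high. Origin: centre of the block's underside, above the feet; x = forward, as the jig's. Starts on the rail tops, origin 47 mm above the table, 70 to 130 mm short of home. The feet (front pair set closer together) meet their notches only at home: it drops 7 mm, underside on the rails.
- rear (a point): Centre of the sled's plain upright rear face (120 mm wide, 26 mm high), the face to push: 65 mm behind the sled's origin and 13 mm above its underside; x = forward. The sled slides with plain friction of some N, 2 mm play to each fence. Once seated, the rigid notch walls stop it dead: pushing on by a few mm more rams it (40 N is too much; 10 to 15 N is a good stop).
- blank: Loose square pale wooden pen blank, 27 x 120 x 27 mm, about 90 g, lying across the sled in its groove (30 mm wide, 14 mm deep, 17 mm ahead of the sled's centre), 13 mm proud of the sled's top. Origin: centre of its underside; y along its length.
- whetstone: Loose grey whetstone, 33 x 68 x 27 mm, on the table to the right in front of the jig. Origin: centre of its underside. Leave alone.
- sanding_block: Loose cork sanding block, 52 x 92 x 32 mm, on the table to the left of the jig. Origin: centre of its underside. Leave alone.
- collet: Loose small steel collet, diameter 22 mm, 26 mm high, on the table to the right behind the jig. Origin: centre of its underside. Leave alone.

How it is judged:
By the outcome, as a careful person would: the job done as asked, in the order asked, and still so for the second after the job is handed in, with the robot touching nothing.
It also fails if it takes over 38 s, if anything falls off the work surface, if the arm or the gripper's body presses on something with over 40 N, if the wrist force passes 120 N, or if a joint passes its speed limit or range.

### The arm

A 6-joint arm with a two-finger parallel gripper is mounted at the origin on a cart in front of the work surface, level with it; the furniture and walls round the work are solid. World frame = base frame: x ahead of the robot, y to its left, z up, the work surface at z = 0. Lengths are in m, angles in degrees, forces in N, time in s.
With the tool pointing down it reaches from about 0.4 to 0.825 m from the base axis. Payload 7 kg.
Tool frame: the origin (TCP) lies between the finger pads; the fingertips stand 19 mm ahead of it and the grasp point (between the pads) is the TCP; x points along the fingers, y is the direction in which the jaws open and shut, and the axes are right-handed (so a half turn about x gives the same grasp; the last joint's range is limited). The gripper opens to 88 mm and grips with 3 to 60 N. Pads are 19 mm wide; open, the fingers measure 130 mm over their backs; the gripper's body (78 mm by 193 mm) begins 47 mm behind the grasp point.
Start: joints at [-56.545, 20.546, 0.682, 0, -70.136, -16.507], TCP at [0.197, -0.646, 0.246] pointing down, gripper open.
Joint ranges: [-176.03, 176.03], [-82.01, 121.73], [-58.28, 71.71], [-173.87, 95.51], [-174.79, -0.11], [-173.66, 173.66]. Speed limits (degrees/s): [136.94, 136.94, 172.46, 180, 180, 180].

### API

Orientations are given as [roll, pitch, yaw] about the fixed x, y, z axes, in that order (R = Rz(yaw) Ry(pitch) Rx(roll)).
In Python, from plant import r gives the robot as it stands.
- The arm moves only by the tool send_rows, never from a script. Its argument "plan" is a list of rows, each a list of 2 entries, a list of its own where there are three numbers: the shift along the tool's x, y, z scaled (see below), then the turn, a rotation vector about the tool's x, y, z scaled (see below). A call has exactly 5 rows; each row is the pose to reach, as a shift and turn from the pose measured when the call began, along the tool's axes at that moment; what a row does not reach only later rows make up. The controller multiplies each number of a shift by 0.15 m and each number of a turn by pi/4 rad. A row lasts 1/10 s, in which the tool goes at most 50 mm and 8.59 degrees, less where a joint would pass 70% of its speed; a pose out of reach is approached as far as the arm can. A call with a number of a shift or a turn outside -1 to 1 is refused whole. A call with a gripper value outside its range is refused whole. "jaw" is the opening, from -1 (shut) to 1 (fully open), so that 0 is half open, set as the call begins (left out, the last holds). The fingers move at their own pace and stop on an object; "force" is the grip in N (left out, the last holds). Time passes only in rows, so rows that repeat a pose let the fingers close, or fill a call up. It gives the time, the measured TCP pose, the force and the opening at its end, in the units of the state.
- r.get_state(): the state, without advancing time (a new reading comes with each control period).
- r.capture(name): name is "scene" or "side" or "wrist"; returns a dict with "color" (384x512x3 uint8, red, green, blue), "range_z" (384x512 float32, m along the optical axis (not along the pixel's ray), 0 where there is no reading), "mtx" (3x3 intrinsics, pixels), "k1" (the pictures are not rectified: a ray, as slopes to the right and down, at radius r is drawn at 1 + k1 r^2 times it, then the intrinsics apply), "pose" (4x4, takes a point from camera to world coordinates). Camera axes: x right, y down, z forward; pixel columns grow to the right and rows downward; lengths in m; the calibration is good to about 2 mm. A picture is of the moment at which its call begins.
- r.close_job(): hands the job in, once; it reports no verdict.
Trained networks look in a picture, given as the dict that the camera call returned (one of the last four; its "shot" number tells which), for a name from the list of things; names that differ only in an ending like _2 or _b are one class to them, and where a whole thing is asked for, a point or a joint stands for the part that bears it (a point fixed in the world has none). Each returns a list of dicts, best first, with "score" (0 to 1); they miss things now and then, are a little off and sometimes report something else, mostly with a low value. They report only what shows in the picture. A call takes as long as a camera call.
- r.find_in(picture, target): "uv" ([column, row] in pixels, amid what is visible of it).
- r.trace(picture, target): "mask" (384x512 bool, what is visible of it) and "uv" ([column, row] in pixels, amid what is visible of it).
The state is a dict: "time_s": time; "joints": joint angles; "qd": joint speeds; "joint_torque": joint torques, N m; "tcp_pos": TCP position; "eef_rot": TCP orientation; "contact_force": force on the tool from outside, world axes, zero at the start; "moment": the same for the moment, N m; "gripper_width": finger opening in m.
Only numpy, scipy, OpenCV 4.12 (cv2) and the standard library are available. Lean on these libraries where they do the work, as an engineer would, in place of code of your own. Each camera call takes 0.05 s, during which the arm holds its last target. There are 200 camera calls.

## Working session

There is one attempt and no reset: what is moved stays moved. The work goes in short steps, Python scripts to look and compute and a tool call to move; the robot and the scene stay as the last step left them, time stands still between calls to the robot, and variables do not carry over. Pictures are saved under pics/ and viewed, about 8 in all and at most 12, crops included, and the job is handed in when it is done.

Besides the shell and the picture viewer there is one more tool, called after "Request:" by a JSON object that holds its "api" and its "payload", one argument or row to a line. send_rows: Moves the arm, as the interface text tells. Its arguments: {"type":"object","properties":{"plan":{"type":"array"},"jaw":{"type":"number"},"force":{"type":"number"}},"required":["plan"]}

```bash
mkdir -p pics; ls; cat > h.py <<'E'
import numpy as np, cv2
from plant import r
def pts(c,uv):
    uv=np.asarray(uv,float).reshape(-1,2); K=c["mtx"]
    s=(uv-[K[0,2],K[1,2]])/[K[0,0],K[1,1]]; u=s.copy()
    for _ in range(20): u=s/(1+c["k1"]*(u**2).sum(1,keepdims=True))
    z=c["range_z"][uv[:,1].round().astype(int),uv[:,0].round().astype(int)]
    p=np.c_[u*z[:,None],z]; P=c["pose"]
    q=p@P[:3,:3].T+P[:3,3]; q[z==0]=np.nan; return q
def cloud(c,mask):
    v,u=np.nonzero(mask); q=pts(c,np.c_[u,v]); return q[~np.isnan(q[:,0])]
def save(c,n): cv2.imwrite(f"pics/{n}.png",c["color"][...,::-1])
E
python3 - <<'E'
from h import *
np.set_printoptions(precision=4,suppress=True)
s=r.get_state(); print(s)
a=[]
for n in("scene","side"):
    c=r.capture(n); a.append(c["color"]); print(n,c["pose"],c["k1"])
    for t in("sled","jig","blank","rear"):
        L=r.trace(c,t)
        for m in L[:2]:
            q=cloud(c,m["mask"])
            if len(q): print(t,m["score"],m["uv"],len(q),np.median(q,0),np.percentile(q,2,axis=0),np.percentile(q,98,axis=0))
    np.savez(f"{n}.npz",**{k:c[k] for k in("color","range_z","mtx","k1","pose")})
cv2.imwrite("pics/a.png",cv2.resize(np.vstack(a),None,fx=.78,fy=.78)[...,::-1])
E
```

```text
pics
{'time_s': 0.0, 'joints': array([-56.5445,  20.5925,   0.6337,  -0.0204, -70.1361, -16.5066]), 'qd': array([ 0.0577,  0.0585, -0.0517, -0.1365,  0.0428,  0.1285]), 'joint_torque': array([  0.0006, -58.2715,  29.3049,   6.9969,   0.0068,  -0.0002]), 'tcp_pos': array([ 0.1966, -0.6452,  0.2446]), 'eef_rot': array([ 95.0679,  89.9031, 112.0099]), 'contact_force': array([-0.0538,  0.3333, -0.2951]), 'moment': array([-0.0367,  0.034 , -0.0387]), 'gripper_width': 0.0878602413762455}
scene [[ 0.727  -0.4593  0.5104  0.0977]
 [-0.6866 -0.4769  0.5488 -0.4372]
 [-0.0086 -0.7494 -0.6621  0.623 ]
 [ 0.      0.      0.      1.    ]] -0.07888627452329393
sled 0.8 [261.4, 193.5] 1377 [0.5385 0.007  0.0716] [ 0.4794 -0.0417  0.051 ] [0.6075 0.1076 0.0738]
sled 0.5 [256.7, 172.5] 590 [0.5617 0.0507 0.084 ] [0.5099 0.016  0.0692] [0.6128 0.0861 0.0869]
jig 0.67 [257.9, 208.8] 3678 [ 0.5367 -0.0096  0.0358] [ 0.4381 -0.0975  0.0034] [0.6995 0.2233 0.0542]
jig 0.16 [276.9, 316.5] 756 [ 0.3504 -0.219   0.0255] [ 0.3358 -0.2465  0.001 ] [ 0.3716 -0.1815  0.0285]
rear 0.78 [261.4, 193.7] 1464 [0.5388 0.0075 0.0716] [ 0.4791 -0.042   0.0483] [0.6183 0.1076 0.0739]
side [[-0.9897 -0.096   0.1065  0.4352]
 [-0.1432  0.6275 -0.7653  0.7859]
 [ 0.0066 -0.7727 -0.6348  0.6986]
 [ 0.      0.      0.      1.    ]] -0.0825976951983512
sled 0.72 [246.6, 194.4] 1206 [0.5571 0.0548 0.0745] [ 0.4822 -0.0351  0.0499] [0.6333 0.1194 0.0776]
jig 0.75 [225.4, 218.9] 4344 [0.6065 0.1462 0.0362] [ 0.4467 -0.0752  0.0027] [0.7141 0.2511 0.0574]
blank 0.85 [250.1, 192.6] 420 [0.5578 0.0633 0.0873] [0.5105 0.0235 0.0675] [0.618  0.0933 0.0901]
rear 0.57 [250.9, 195.0] 1270 [0.557  0.0574 0.0745] [ 0.48   -0.0353  0.0391] [0.6358 0.1191 0.0776]
```

View pics/a.png

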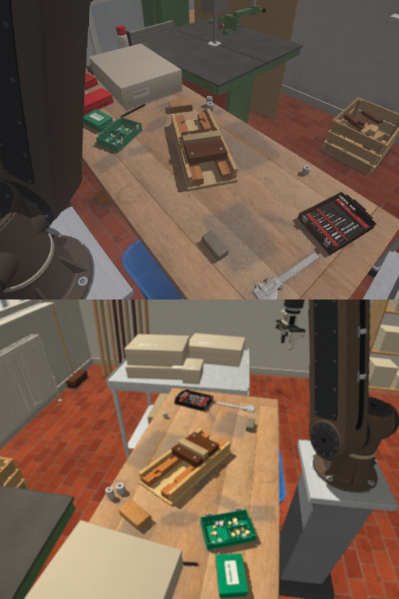

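```bash
python3 - <<'E'
from h import *
np.set_printoptions(precision=4,suppress=True)
def rect(q,n):
    (c,s,a)=cv2.minAreaRect((q[:,:2]*1000).astype(np.float32)); print(n,len(q),np.round(c,1),np.round(s,1),round(a,1))
allc=[]
for n in("scene","side"):
    c=dict(np.load(f"{n}.npz")); v,u=np.mgrid[0:384,0:512]
    q=cloud(c,c["range_z"]>0); 
    m=(abs(q[:,0]-.57)<.2)&(q[:,1]>-.15)&(q[:,1]<.3)&(q[:,2]>.02)&(q[:,2]<.11)
    q=q[m]; allc.append(q)
    ax=np.array([.5,.866])
    s=q[(q[:,2]>.067)&(q[:,2]<.1)]; s=s[np.hypot(s[:,0]-.555,s[:,1]-.04)<.105]; rect(s,n+" sledtop")
    b=s[(s[:,2]>.081)]; rect(b,n+" blank"); print(np.median(b[:,2]),np.median(s[s[:,2]<.08][:,2]))
    f=q[(q[:,2]>.047)&(q[:,2]<.06)&(np.hypot(q[:,0]-.57,q[:,1]-.08)<.21)]; rect(f,n+" fence"); print(np.median(f[:,2]))
    L=np.zeros((400,400,3),np.uint8)
    for p in q: L[int((.3-p[1])/.45*399),int((p[0]-.37)/.4*399)]=cv2.applyColorMap(np.uint8([[min(255,p[2]*2600)]]),2)[0,0]
    allc[-1]=L
cv2.imwrite("pics/b.png",np.hstack(allc))
E
```

```text
scene sledtop 1749 [556.6  39.9] [134.9 120.4] 59.8
scene blank 387 [564.8  54.5] [ 30. 120.] 60.3
0.08482733586349145 0.07207529172319499
scene fence 958 [579.5  76.7] [328.8 147.8] 59.6
0.05289041765844238
side sledtop 1395 [556.9  38.8] [132.5 123.2] 59.0
side blank 345 [565.1  54.2] [ 29.3 121.4] 59.7
0.08787174377188056 0.07499922909250611
side fence 1000 [579.8  76.6] [332.2 150.5] 59.4
0.05520716521866331
```

View pics/b.png

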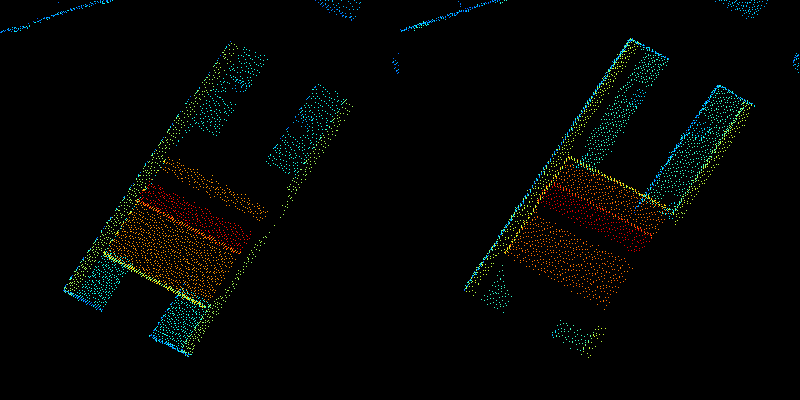

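Geometry is consistent in both views: the jig centre is at (579.6, 76.6) mm, the axis yaw is about 59.6°, and the sled is about 114 mm short of home. Next I'll work out the approach.

```bash
cat >> h.py <<'E'
from scipy.spatial.transform import Rotation as Ro
th=np.radians(59.6); C=np.array([.5796,.0766,0]); X=np.array([np.cos(th),np.sin(th),0]); Y=np.array([-X[1],X[0],0])
np.set_printoptions(precision=4,suppress=True)
def W(x,y,z): return C+X*x+Y*y+[0,0,z]
def jig(p): d=np.asarray(p)-C; return np.array([d@X,d@Y,d[2]])
def goto(p,sgn=None):
    s=r.get_state(); R=Ro.from_euler("xyz",s["eef_rot"],degrees=True).as_matrix()
    if sgn is None: sgn=1 if R[:,1]@Y>0 else -1
    T=np.c_[[0,0,-1],sgn*Y,np.cross([0,0,-1],sgn*Y)]
    print("t",s["time_s"],"jig",jig(s["tcp_pos"])*1e3,"F",s["contact_force"],"w",s["gripper_width"],"J",s["joints"])
    print("jig X,Y in tool",R.T@X,R.T@Y)
    print("shift",R.T@(p-s["tcp_pos"])/.15,"turn",Ro.from_matrix(R.T@T).as_rotvec()/(np.pi/4))
E
python3 - <<'E'
from h import *
for s in(1,-1): goto(W(-.15,0,.12),s)
E
```

```text
t 0.5 jig [-816.6803  -35.2643  245.4945] F [ 0.7306  0.1036 -0.6723] w 0.08737223715933741 J [-56.5455  20.5496   0.6798  -0.0043 -70.1351 -16.5079]
jig X,Y in tool [0.0001 0.6776 0.7354] [ 0.      0.7354 -0.6776]
shift [0.8371 3.1843 3.1094] turn [-0.9479  0.0001 -0.0001]
t 0.5 jig [-816.6803  -35.2643  245.4945] F [ 0.7306  0.1036 -0.6723] w 0.08737223715933741 J [-56.5455  20.5496   0.6798  -0.0043 -70.1351 -16.5079]
jig X,Y in tool [0.0001 0.6776 0.7354] [ 0.      0.7354 -0.6776]
shift [0.8371 3.1843 3.1094] turn [ 3.0521 -0.0001 -0.0001]
```

Request:
{"api": "send_rows", "payload": {
  "plan": [
    [[0,0.2,0.2],[0,0,0]],
    [[0,0.4,0.4],[0,0,0]],
    [[0,0.6,0.6],[0,0,0]],
    [[0,0.8,0.8],[0,0,0]],
    [[0,1,1],[0,0,0]]
  ],
  "jaw": -1,
  "force": 20
}}

```text
time_s: 1.0
tcp_pos: [0.297, -0.457, 0.2457]
eef_rot: [-51.5, 90.0, -34.6]
contact_force: [0.8, 0.1, -0.3]
gripper_width: 0.053
```

Request:
{"api": "send_rows", "payload": {
  "plan": [
    [[0,0.2,0.2],[0,0,0]],
    [[0,0.4,0.4],[0,0,0]],
    [[0,0.6,0.6],[0,0,0]],
    [[0,0.8,0.8],[0,0,0]],
    [[0,1,1],[0,0,0]]
  ]
}}

```text
time_s: 1.5
tcp_pos: [0.3973, -0.2682, 0.2461]
eef_rot: [-36.0, 89.9, -19.0]
contact_force: [1.0, -0.8, 0.6]
gripper_width: 0.0133
```

Request:
{"api": "send_rows", "payload": {
  "plan": [
    [[0,0.15,0.15],[-0.19,0,0]],
    [[0,0.3,0.3],[-0.38,0,0]],
    [[0,0.45,0.45],[-0.57,0,0]],
    [[0,0.6,0.6],[-0.76,0,0]],
    [[0,0.75,0.75],[-0.948,0,0]]
  ]
}}

```text
time_s: 2.0
tcp_pos: [0.4727, -0.1265, 0.2465]
eef_rot: [-69.9, 89.9, -10.0]
contact_force: [0.1, -0.4, 0.9]
gripper_width: 0.0006
```

```bash
python3 - <<'E'
from h import *
goto(W(-.15,0,.12))
E
```

```text
t 2.0 jig [-229.316   -10.5758  246.5164] F [ 0.1489 -0.4384  0.9323] w 0.0005812874514470531 J [  8.1218   2.6983 -22.0816   0.044  -65.098  -38.1809]
jig X,Y in tool [ 0.0008 -0.0063  1.    ] [-0.0021  1.      0.0063]
shift [0.8437 0.069  0.5286] turn [0.008  0.001  0.0027]
```

Request:
{"api": "send_rows", "payload": {
  "plan": [
    [[0.1,0.07,0.2],[0,0,0]],
    [[0.3,0.07,0.4],[0,0,0]],
    [[0.5,0.07,0.53],[0.008,0,0]],
    [[0.7,0.07,0.53],[0.008,0,0]],
    [[0.84,0.07,0.53],[0.008,0,0]]
  ]
}}

```text
time_s: 2.5
tcp_pos: [0.5032, -0.0519, 0.1188]
eef_rot: [-95.2, 89.9, -35.5]
contact_force: [0.4, -0.3, -0.2]
gripper_width: 0.0004
```

```bash
python3 - <<'E'
from h import *
goto(W(-.15,0,.068))
c=r.capture("wrist"); d=r.capture("scene")
cv2.imwrite("pics/c.png",np.hstack([cv2.resize(c["color"],(400,300)),cv2.resize(d["color"][120:270,180:380],(400,300))])[...,::-1])
E
```

```text
t 2.5 jig [-149.4707    0.897   118.7884] F [ 0.367  -0.3302 -0.185 ] w 0.00044957482246036143 J [ 16.4302  11.7913 -30.1777   0.0588 -47.9968 -46.8062]
jig X,Y in tool [-0.0001 -0.0011  1.    ] [-0.001   1.      0.0011]
shift [ 0.3386 -0.0056 -0.0035] turn [ 0.0014 -0.0001  0.0012]
```

View pics/c.png

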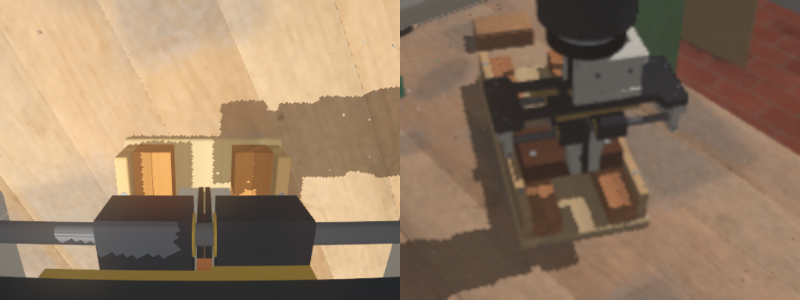

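Fingers are centred behind the sled, over the gap between the rails. Next I'll descend and then approach to just short of contact (the TCP should touch at about jig x = -118).

Request:
{"api": "send_rows", "payload": {
  "plan": [
    [[0.1,-0.005,0],[0,0,0]],
    [[0.2,-0.005,0],[0,0,0]],
    [[0.3,-0.005,0],[0,0,0]],
    [[0.36,-0.005,0],[0,0,0]],
    [[0.36,-0.005,0],[0,0,0]]
  ]
}}

```text
time_s: 3.1
tcp_pos: [0.5021, -0.0533, 0.0639]
eef_rot: [143.7, 89.8, -156.7]
contact_force: [0.6, -0.5, 0.6]
gripper_width: 0.0007
```

Request:
{"api": "send_rows", "payload": {
  "plan": [
    [[0,0,0.03],[0,0,0]],
    [[0,0,0.06],[0,0,0]],
    [[0,0,0.09],[0,0,0]],
    [[0,0,0.12],[0,0,0]],
    [[0,0,0.14],[0,0,0]]
  ]
}}

```text
time_s: 3.6
tcp_pos: [0.5132, -0.0346, 0.0641]
eef_rot: [145.4, 89.8, -155.0]
contact_force: [0.8, -1.2, 0.1]
gripper_width: 0.0004
```

Request:
{"api": "send_rows", "payload": {
  "plan": [
    [[0,0,0.01],[0,0,0]],
    [[0,0,0.02],[0,0,0]],
    [[0,0,0.03],[0,0,0]],
    [[0,0,0.04],[0,0,0]],
    [[0,0,0.05],[0,0,0]]
  ]
}}

```text
time_s: 4.1
tcp_pos: [0.517, -0.0281, 0.0641]
eef_rot: [145.2, 89.8, -155.2]
contact_force: [0.3, -0.2, -1.2]
gripper_width: 0.0008
```

```bash
python3 - <<'E'
from h import *
goto(W(-.01,0,.065))
E
```

```text
t 4.1 jig [-121.9663    0.9703   64.0703] F [ 0.2931 -0.1964 -1.1736] w 0.0008029994596467899 J [ 18.6457  17.2535 -31.8238   0.0336 -41.1263 -49.0684]
jig X,Y in tool [-0.0029 -0.      1.    ] [0.002 1.    0.   ]
shift [-0.0084 -0.0065  0.7464] turn [ 0.0001 -0.0037 -0.0026]
```

Request:
{"api": "send_rows", "payload": {
  "plan": [
    [[0,-0.006,0.02],[0,0,0]],
    [[0,-0.006,0.04],[0,0,0]],
    [[0,-0.006,0.06],[0,0,0]],
    [[0,-0.006,0.08],[0,0,0]],
    [[0,-0.006,0.1],[0,0,0]]
  ]
}}

```text
time_s: 4.6
tcp_pos: [0.524, -0.0169, 0.064]
eef_rot: [148.4, 89.6, -152.0]
contact_force: [-5.3, -6.8, 5.1]
gripper_width: 0.0001
```

Request:
{"api": "send_rows", "payload": {
  "plan": [
    [[0,0,0.02],[0,0,0]],
    [[0,0,0.04],[0,0,0]],
    [[0,0,0.06],[0,0,0]],
    [[0,0,0.08],[0,0,0]],
    [[0,0,0.1],[0,0,0]]
  ]
}}

```text
time_s: 5.1
tcp_pos: [0.5301, -0.0055, 0.064]
eef_rot: [150.5, 89.4, -150.0]
contact_force: [-4.3, -8.1, 6.5]
gripper_width: 0.0003
```

Request:
{"api": "send_rows", "payload": {
  "plan": [
    [[0,0,0.02],[0,0,0]],
    [[0,0,0.04],[0,0,0]],
    [[0,0,0.06],[0,0,0]],
    [[0,0,0.08],[0,0,0]],
    [[0,0,0.1],[0,0,0]]
  ]
}}

```text
time_s: 5.6
tcp_pos: [0.5361, 0.0059, 0.064]
eef_rot: [151.6, 89.1, -148.9]
contact_force: [-5.1, -9.2, 8.8]
gripper_width: 0.0005
```

```bash
python3 - <<'E'
from h import *
goto(W(-.01,0,.065))
c=r.capture("side"); d=r.capture("scene")
for k in(c,d):
    for m in r.trace(k,"blank")[:1]:
        q=cloud(k,m["mask"]); print(m["score"],jig(np.median(q[q[:,2]>.08],0))*1e3)
cv2.imwrite("pics/d.png",np.hstack([cv2.resize(k["color"][120:270,150:350],(400,300)) for k in(c,d)])[...,::-1])
E
```

```text
t 5.6 jig [-83.0348   1.7554  63.9604] F [-5.0911 -9.2394  8.8075] w 0.0004915085857103498 J [ 21.6932  18.9832 -29.141    0.211  -42.7397 -52.3234]
jig X,Y in tool [-0.0134  0.0013  0.9999] [ 0.0073  1.     -0.0012]
shift [-0.0136 -0.011   0.4868] turn [-0.0016 -0.0171 -0.0093]
0.58 [12.886   6.1114 87.7909]
```

View pics/d.png

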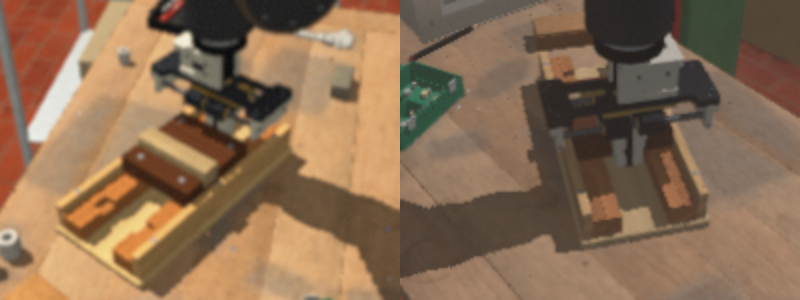

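Request:
{"api": "send_rows", "payload": {
  "plan": [
    [[-0.002,-0.002,0.02],[0,-0.005,-0.003]],
    [[-0.004,-0.004,0.04],[0,-0.01,-0.006]],
    [[-0.006,-0.006,0.06],[0,-0.016,-0.009]],
    [[-0.008,-0.008,0.08],[0,-0.02,-0.01]],
    [[-0.01,-0.01,0.1],[0,-0.024,-0.012]]
  ]
}}

```text
time_s: 6.3
tcp_pos: [0.5452, 0.0186, 0.065]
eef_rot: [-18.8, 89.6, 40.8]
contact_force: [-0.4, -2.5, -2.5]
gripper_width: 0.0006
```

Request:
{"api": "send_rows", "payload": {
  "plan": [
    [[0,0,0.02],[0,-0.005,-0.002]],
    [[0,0,0.04],[0,-0.008,-0.003]],
    [[0,0,0.06],[0,-0.01,-0.004]],
    [[0,0,0.08],[0,-0.01,-0.004]],
    [[0,0,0.1],[0,-0.01,-0.004]]
  ]
}}

```text
time_s: 6.8
tcp_pos: [0.5529, 0.0318, 0.065]
eef_rot: [-20.3, 89.2, 39.3]
contact_force: [-1.0, -2.5, -2.7]
gripper_width: 0.0006
```

```bash
cat >> h.py <<'E'
def look():
    c=r.capture("side"); q=cloud(c,c["range_z"]>0); j=(q-C)@np.c_[X,Y,[0,0,1]]*1e3
    a=j[(abs(j[:,1])<55)&(j[:,0]>-60)&(j[:,0]<170)]
    b=a[(a[:,2]>77)&(a[:,2]<92)]; t=a[(a[:,2]>60)&(a[:,2]<78)&(a[:,0]>np.percentile(b[:,0],90)+2)]
    print("blank x",np.percentile(b[:,0],[2,50,98]),"y",np.percentile(b[:,1],[1,99]),"z",np.median(b[:,2]),"| front part x98",np.percentile(t[:,0],[50,98]),"z",np.median(t[:,2]))
    return c
E
python3 - <<'E'
from h import *
goto(W(-.01,0,.065)); look()
E
```

```text
t 6.8 jig [-52.135    0.3468  64.9563] F [-1.0335 -2.5011 -2.7382] w 0.0005864655053111345 J [ 23.3943  19.5812 -27.7473  -0.3466 -41.8578 -53.6042]
jig X,Y in tool [0.0138 0.0012 0.9999] [-0.0051  1.     -0.0011]
shift [ 0.0036 -0.002   0.2809] turn [-0.0015  0.0176  0.0065]
blank x [-44.9403  42.8371  64.0663] y [-52.5327  53.5251] z 87.31166499764387 | front part x98 [78.8324 89.5439] z 74.53012243607604
```

Request:
{"api": "send_rows", "payload": {
  "plan": [
    [[0,0,0.02],[0,0.003,0.001]],
    [[0,0,0.04],[0,0.006,0.002]],
    [[0,0,0.06],[0,0.009,0.003]],
    [[0,0,0.08],[0,0.012,0.004]],
    [[0,0,0.1],[0,0.014,0.005]]
  ]
}}

```text
time_s: 7.35
tcp_pos: [0.561, 0.0453, 0.0652]
eef_rot: [-25.4, 89.8, 34.1]
contact_force: [-1.8, -3.4, -2.4]
gripper_width: 0.0007
```

Request:
{"api": "send_rows", "payload": {
  "plan": [
    [[0,0,0.02],[0,0,0]],
    [[0,0,0.04],[0,0,0]],
    [[0,0,0.06],[0,0,0]],
    [[0,0,0.07],[0,0,0]],
    [[0,0,0.08],[0,0,0]]
  ]
}}

```text
time_s: 7.85
tcp_pos: [0.5671, 0.0558, 0.0653]
eef_rot: [-24.6, 89.8, 34.9]
contact_force: [-2.1, -3.5, -0.9]
gripper_width: 0.0005
```

```bash
python3 - <<'E'
from h import *
goto(W(-.01,0,.065)); c=look()
E
```

```text
t 7.85 jig [-24.2618   0.2229  65.2577] F [-2.088  -3.5303 -0.8713] w 0.0004735232693384787 J [ 25.2654  21.0509 -25.3713  -0.0446 -43.3979 -55.6821]
jig X,Y in tool [0.0029 0.0009 1.    ] [-0.0013  1.     -0.0009]
shift [ 0.002  -0.0014  0.0951] turn [-0.0011  0.0037  0.0017]
blank x [-16.7105  71.2079  98.303 ] y [-54.7828  54.1444] z 87.39284435236883 | front part x98 [106.1993 117.4398] z 74.61078302129297
```

Request:
{"api": "send_rows", "payload": {
  "plan": [
    [[0,0,0.015],[0,0,0]],
    [[0,0,0.03],[0,0,0]],
    [[0,0,0.04],[0,0,0]],
    [[0,0,0.05],[0,0,0]],
    [[0,0,0.06],[0,0,0]]
  ]
}}

```text
time_s: 8.4
tcp_pos: [0.5719, 0.0638, 0.0653]
eef_rot: [-24.3, 89.8, 35.3]
contact_force: [-1.4, -2.0, -1.6]
gripper_width: 0.0006
```

```bash
python3 - <<'E'
from h import *
goto(W(-.01,0,.065)); c=look()
E
```

```text
t 8.4 jig [-14.9727   0.1898  65.261 ] F [-1.3864 -2.0021 -1.5963] w 0.0005655964893026149 J [ 25.8147  21.4748 -24.6581  -0.0448 -43.6812 -56.2312]
jig X,Y in tool [0.003  0.0009 1.    ] [-0.0014  1.     -0.0009]
shift [ 0.0018 -0.0012  0.0331] turn [-0.0011  0.0038  0.0017]
blank x [-9.1221 79.5669 99.1254] y [-52.8762  53.3886] z 87.18107478873816 | front part x98 [114.7682 126.6651] z 74.41442622945132
```

Request:
{"api": "send_rows", "payload": {
  "plan": [
    [[0,0,0.006],[0,0,0]],
    [[0,0,0.012],[0,0,0]],
    [[0,0,0.018],[0,0,0]],
    [[0,0,0.024],[0,0,0]],
    [[0,0,0.03],[0,0,0]]
  ]
}}

```text
time_s: 8.95
tcp_pos: [0.5744, 0.0679, 0.0653]
eef_rot: [-25.3, 89.8, 34.2]
contact_force: [-2.5, -2.0, -2.2]
gripper_width: 0.0002
```

```bash
python3 - <<'E'
from h import *
goto(W(-.01,0,.065)); c=look()
E
```

```text
t 8.95 jig [-10.16     0.125   65.3103] F [-2.4816 -2.0105 -2.2291] w 0.00015456047508832684 J [ 26.0915  21.6918 -24.2847  -0.041  -43.8254 -56.5052]
jig X,Y in tool [0.0032 0.0008 1.    ] [-0.0015  1.     -0.0008]
shift [ 0.0021 -0.0008  0.0011] turn [-0.001   0.004   0.0019]
blank x [-3.4858 84.4418 97.6229] y [-54.1966  53.5313] z 87.29008825935236 | front part x98 [119.9505 131.6334] z 74.32301682580072
```

Origin is now about 66.6 and the sled hasn't dropped yet. From here I'll go in 2 mm steps.

Request:
{"api": "send_rows", "payload": {
  "plan": [
    [[0,0,0.004],[0,0,0]],
    [[0,0,0.008],[0,0,0]],
    [[0,0,0.012],[0,0,0]],
    [[0,0,0.014],[0,0,0]],
    [[0,0,0.014],[0,0,0]]
  ]
}}

```text
time_s: 9.5
tcp_pos: [0.5755, 0.0695, 0.0655]
eef_rot: [-29.9, 89.8, 29.7]
contact_force: [-1.7, -4.6, 1.6]
gripper_width: 0.0001
```

```bash
python3 - <<'E'
from h import *
goto(W(-.01,0,.065)); c=look()
E
```

```text
t 9.5 jig [-8.1815 -0.0163 65.5434] F [-1.6797 -4.5874  1.6419] w 7.303713444881105e-05 J [ 26.2045  21.7751 -24.1123  -0.0168 -43.9205 -56.6326]
jig X,Y in tool [0.0029 0.0007 1.    ] [-0.0017  1.     -0.0007]
shift [ 0.0036  0.0001 -0.0121] turn [-0.0009  0.0037  0.0021]
blank x [-5.7555 84.6502 98.8945] y [-54.3572  53.433 ] z 80.96422023362982 | front part x98 [118.8208 133.217 ] z 67.77882313623095
```

The heights fell by about 6.5 mm, so the sled dropped. I'll back off straight along -x, then rise and inspect.

Request:
{"api": "send_rows", "payload": {
  "plan": [
    [[0,0,-0.02],[0,0,0]],
    [[0,0,-0.06],[0,0,0]],
    [[0,0,-0.12],[0,0,0]],
    [[0,0,-0.2],[0,0,0]],
    [[0,0,-0.3],[0,0,0]]
  ]
}}

```text
time_s: 10.05
tcp_pos: [0.5522, 0.03, 0.0654]
eef_rot: [-29.4, 89.8, 30.2]
contact_force: [0.4, -1.2, -0.5]
gripper_width: 0.0006
```

Request:
{"api": "send_rows", "payload": {
  "plan": [
    [[-0.15,0,0],[0,0,0]],
    [[-0.4,0,0],[0,0,0]],
    [[-0.7,0,0],[0,0,0]],
    [[-1,0,-0.2],[0,0,0]],
    [[-1,0,-0.5],[0,0,0]]
  ]
}}

```text
time_s: 10.55
tcp_pos: [0.5166, -0.0349, 0.2207]
eef_rot: [-46.2, 89.2, 13.6]
contact_force: [1.1, -1.5, -0.9]
gripper_width: 0.0004
```

Request:
{"api": "send_rows", "payload": {
  "plan": [
    [[0,0,-0.25],[0,0,0]],
    [[0,0,-0.5],[0,0,0]],
    [[0,0,-0.75],[0,0,0]],
    [[0,0,-0.75],[0,0,0]],
    [[0,0,-0.75],[0,0,0]]
  ]
}}

```text
time_s: 11.05
tcp_pos: [0.459, -0.1332, 0.2199]
eef_rot: [-46.3, 89.2, 13.4]
contact_force: [0.7, 0.5, 0.3]
gripper_width: 0.0006
```

```bash
python3 - <<'E'
from h import *
goto(W(-.01,0,.065)); c=look(); d=r.capture("scene")
for k in(c,d):
    q=cloud(k,k["range_z"]>0); j=(q-C)@np.c_[X,Y,[0,0,1]]*1e3
    a=j[(abs(j[:,1])<57)&(j[:,0]>3)&(j[:,0]<138)]
    t=a[(a[:,2]>58)&(a[:,2]<75)&((a[:,0]<66)|(a[:,0]>108))]; b=a[a[:,2]>76]
    for n,m in(("top",t),("blank",b)):
        s=np.linalg.lstsq(np.c_[m[:,:2]-[70,0],np.ones(len(m))],m[:,2],rcond=None)[0]
        print(n,len(m),"slopes deg",np.degrees(s[:2]),"z",s[2],cv2.minAreaRect(m[:,:2].astype(np.float32)))
    rl=j[(abs(j[:,1])>30)&(abs(j[:,1])<58)&(j[:,0]<-30)&(j[:,0]>-150)&(j[:,2]>30)&(j[:,2]<48)]; print("rail z",np.median(rl[:,2]))
cv2.imwrite("pics/e.png",np.hstack([cv2.resize(k["color"][120:270,150:350],(400,300)) for k in(c,d)])[...,::-1])
E
```

```text
t 11.05 jig [-241.9464   -2.1318  219.8873] F [0.6756 0.5128 0.2526] w 0.0005965185037584639 J [  7.4143   2.4224 -26.0042  -0.0953 -60.7744 -37.75  ]
jig X,Y in tool [ 0.0097 -0.0003  1.    ] [-0.0101  0.9999  0.0004]
shift [1.0473 0.0243 1.5362] turn [0.0004 0.0123 0.0129]
blank x [72.3804 86.9673 99.381 ] y [-52.5434  53.5738] z 80.97628865938766 | front part x98 [119.4642 133.4168] z 67.80235683620417
top 1011 slopes deg [-0.8512 -0.1399] z 67.67574293058146 ((68.75201416015625, -0.09356307983398438), (131.48768615722656, 113.73857879638672), 0.005993797909468412)
blank 358 slopes deg [-2.2527 -0.1134] z 81.44593650480579 ((86.1020278930664, 0.08630752563476562), (113.51611328125, 29.04726791381836), 89.73949432373047)
rail z 42.1913668422289
top 181 slopes deg [ 0.3782 -0.779 ] z 65.08482259776966 ((67.41191864013672, 11.050331115722656), (128.50015258789062, 91.79021453857422), 0.009507887996733189)
blank 33 slopes deg [-0.8382 -0.0842] z 78.3971943217152 ((86.7177963256836, 19.131052017211914), (21.7932186126709, 75.00581359863281), 1.8106979131698608)
rail z 39.01618143623231
```

View pics/e.png

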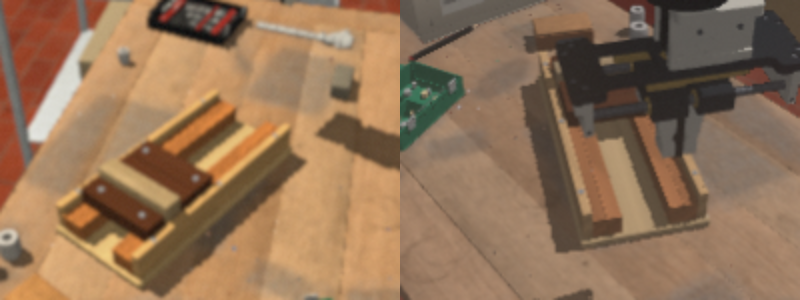

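```bash
python3 -c "
from plant import r; print(r.close_job())"
```

```text
the job is handed in; nothing more can be done
None
```

I pushed the sled about 114 mm along the rails with the closed fingertips on its rear face. I went down to 2 mm steps near the notches. It dropped into them, I backed straight off and up, and I handed the job in at about 11 s.

**Last checks:**
- **Seated:** the sled's top is 25.5 mm (side camera) and 26.1 mm (scene camera) above the rail tops. That matches the 26 mm block lying on the rails. Its origin is at about x = 69 mm; home is 70 ± 4 mm.
- **Blank:** it is still in its groove, square to the sled, with its centre about 17 mm ahead of the sled's centre.
- **Forces:** the readings at the end of each move showed at most about 10 N of horizontal push, and about 5 N at the drop. I did not read forces during the moves.
- **Surroundings:** nothing around the jig looked disturbed in the last picture. I did not measure the whetstone, sanding block or collet.

**What disagreed:**
- **Camera offset:** the two cameras differ by about 3 mm in height, so I compared heights only within one view.
- **Tilt:** my plane fits of the sled's top gave slopes of up to 0.9°, in opposite directions along the rails in the two views. I take this as edge noise, since a foot out of its notch would show as about 4°.
- **Early push:** the tool tilted under 1° and pressed down with up to 9 N on the first stretch. I corrected this before going on.

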